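# Index the gauge turntable by one station

### The job

The round test piece on the indexing turntable stands one station to one side of the thickness gauge. Draw the turntable's spring index pin by its knob, turn the wheel one station so that the round piece comes under the gauge's spindle, and let the pin drop fully home in the hole there. Do not touch the pieces on the wheel, and leave the things around the fixture where they are.

Things in the scene. Friction and masses are not known exactly. Their poses are not given: they have to be found in the camera images.
- fixture: Grey round base fixed to the bench, 230 mm across, 24 mm high, with a thickness gauge on a 195 mm post at its far (+x) side. Origin: centre of its underside, on the wheel's axis; own x points from the axis to the gauge, z up. Its top has six 11 mm index holes (dark spots) on a 95 mm radius at 0, 60, 120... degrees from its x axis. Place and yaw vary.
- hub (a point): Point on the wheel's upright axis, level with the wheel's top, 38 mm above the bench. The wheel is an aluminium disc 160 mm across with six shallow nests (44 mm across, rims 5 mm high) on a 52 mm radius; a 26 mm wide lug reaches out over the index holes and carries the index pin.
- wheel (a joint): Angle of the wheel (rad): 0 at the start, positive anticlockwise seen from above, stops at -1.5 and +1.5. One station is 1.047 rad (60 degrees). At 0 the pin is in the hole opposite the gauge (fixture -x). Once the pin is out the wheel turns freely (friction about 0.05 N m).
- plunger (a joint): Lift of the spring index pin and its knob (m): 0 fully home, 0.016 at most. The 8 mm round-tipped pin reaches 9 mm below the base's top, so the wheel is free above about 0.009. The spring pulls down with 4 N when home, 8 N fully lifted; let go over a hole it drops in by itself, the tip centring the wheel by 2 or 3 mm.
- knob (a point): Centre of the index pin's black round knob: upright, 26 mm diameter, 25 mm high, underside 59 mm and top 84 mm above the bench when home. It rides on the wheel's lug 95 mm from the wheel's axis and rises with the pin. Below it: a 19 mm wide barrel up to 52 mm and the lug, top 38 mm, above the bench. The knob does not turn by itself.
- round_piece: Round steel test piece, 35 mm diameter, 12 mm high, loose in a nest of the wheel (nest centres 52 mm from the axis), one station to either side of the gauge at the start. Origin: centre of its underside.
- square_piece: Square steel piece, 25 x 25 mm and 20 mm high, loose in the nest on the other side of the gauge. Origin: centre of its underside.
- gauge_foot (a point): Underside of the gauge's spindle foot (12 mm wide), 66 mm above the bench, 52 mm from the wheel's axis along the fixture's x; 16 mm above the top of the round piece when that stands under it.
- water_bottle: Bystander: clear bottle with blue cap, 64 mm diameter, 200 mm high; origin: centre of its underside.
- sample_tray: Bystander: white open tray 130 x 170 x 35 mm; origin: centre of its underside.
- screwdriver: Bystander: screwdriver lying along its own x axis; origin: under it, near its middle.
- beaker: Bystander: glass beaker, 70 mm diameter, 90 mm high; origin: centre of its underside.
There are look-alikes about, which are no part of the job. What is shaped like the round_piece but brown or yellow is not meant.

How it is judged:
By the outcome, as a careful person would: the job done as asked, in the order asked, and still so for the second after the job is handed in, with the robot touching nothing.
It also fails if it takes over 38 s, if anything falls off the work surface, if the arm or the gripper's body presses on something with over 40 N, if the wrist force passes 120 N, or if a joint passes its speed limit or range.

### The arm

A 6-joint arm with a two-finger parallel gripper is mounted at the origin on the work surface. World frame = base frame: x ahead of the robot, y to its left, z up, the work surface at z = 0. Lengths are in mm, angles in rad, forces in N, time in s.
With the tool pointing down it reaches from about 275 to 1000 mm from the base axis. Payload 8.4 kg.
Tool frame: the origin (TCP) lies midway between the tips of the shut fingers; the grasp point (between the pads) lies 19 mm behind it; z points along the fingers, y is the line along which they close (so a half turn about z gives the same grasp; the last joint's range is limited). The gripper opens to 85 mm and grips with 20 to 120 N. Pads are 22 mm wide; open, the fingers measure 114 mm over their backs; the gripper's body (76 mm by 85 mm) begins 54 mm behind the grasp point. The pads swing forward as they close: fully open they stand 13 mm farther back than shut.
Start: joints at [1.18, 0.353, 1.633, -0, 1.155, -0.002], TCP at [236.923, 578.356, 231.281] pointing down, gripper open.
Joint ranges: [-2.63, 2.63], [-0.92, 2.1], [0.06, 2.66], [-1.3, 4.44], [0, 2.69], [-3.02, 3.02]. Speed limits (rad/s): [2.22, 2.22, 2.79, 3.14, 3.14, 3.14].

### API

Orientations are given as [roll, pitch, yaw] about the fixed x, y, z axes, in that order (R = Rz(yaw) Ry(pitch) Rx(roll)).
In Python, from rig import r, imaging gives the robot as it stands. The module is installed in compiled form; this text tells all that it offers.
- The arm moves only by the tool arm_command, never from a script. Its argument "deltas" is a list of rows, each an object of numbers: "hand": the finger opening in mm, from 0 to 85.4; "tx", "ty", "tz": the shift along the tool's x, y, z in mm; "wx", "wy", "wz": the turn, a rotation vector about the tool's x, y, z in rad. A call has 1 to 8 rows; each row shifts and turns the commanded pose from where the row before left it, along the tool's axes as they then stand; what a row does not reach is not made up. A row lasts 1/8 s, in which the tool goes at most 62.5 mm and 10.7 degrees, less where a joint would pass 70% of its speed; a pose out of reach is approached as far as the arm can. A call with a gripper value outside its range is refused whole. The fingers move at their own pace and stop on an object; "squeeze" is the grip in N (left out, the last holds). Time passes only in rows, so rows that do not move let the fingers close. It gives the time, the measured TCP pose, the force, the opening and the grip force at its end, in the units of the state.
- r.sense(): the state, without advancing time (a new reading comes with each control period).
- imaging.grab_frame(name): name is "scene" or "top" or "wrist"; returns a dict with "image" (400x640x3 uint8, red, green, blue), "mtx" (3x3 intrinsics, pixels), "world_to_cam" (4x4, takes a point from world to camera coordinates). Camera axes: x right, y up, looking along -z (the intrinsics and any distortion apply to the point x, -y, -z); pixel columns grow to the right and rows downward; lengths in mm; the calibration is good to about 2 mm. The wrist camera is an equidistant fisheye: a pixel r from the principal point sees the ray r / f radians off the axis. A picture is of the moment at which its call begins. There is no depth.
- r.sign_off(): hands the job in; it is judged then, once.
The state is a dict: "clock": time; "qpos": joint angles; "qvel": joint speeds; "joint_efforts": joint torques, N m; "eef_pos": TCP position; "tcp_rot": TCP orientation; "contact_force": force on the tool from outside, world axes, zero at the start; "wrist_torque": the same for the moment, N m; "opening": opening from 0.0 (shut) to 1.0 (fully open); "grasp_force": force on a finger pad.
Only numpy, scipy, OpenCV 4.12 (cv2) and the standard library are available. Lean on these libraries where they do the work, as an engineer would, in place of code of your own. Each camera call takes 0.05 s, during which the arm holds its last target. There are 200 camera calls.

## Working session

There is one attempt and no reset: what is moved stays moved. The work goes in short steps, Python scripts to look and compute and a tool call to move; the robot and the scene stay as the last step left them, time stands still between calls to the robot, and variables do not carry over. Pictures are saved under pics/ and viewed, at most 10 in all, crops included, and the job is handed in when it is done.

Besides the shell and the picture viewer there is one more tool, called after "Emit:" as name(argument=value, ...) on one line, values as JSON. arm_command: Moves the arm, as the interface text tells. Its arguments: {"type":"object","properties":{"deltas":{"type":"array"},"squeeze":{"type":"number"}},"required":["deltas"]}

```bash
mkdir -p pics
cat > h.py <<'E'
from rig import r, imaging
import numpy as np, cv2
def grab(n,fn=None):
    f=imaging.grab_frame(n)
    if fn: cv2.imwrite('pics/'+fn+'.png',cv2.cvtColor(f['image'],cv2.COLOR_RGB2BGR))
    return f
def ray(f,u,v,fish=False):
    K=f['mtx'];T=np.array(f['world_to_cam']);x=(u-K[0,2])/K[0,0];y=(v-K[1,2])/K[1,1]
    if fish:
        t=np.hypot(x,y);s=np.sin(t)/max(t,1e-9);d=np.array([x*s,-y*s,-np.cos(t)])
    else: d=np.array([x,-y,-1.])
    R=T[:3,:3];return -R.T@T[:3,3],R.T@d
def onz(f,u,v,z,fish=False):
    o,d=ray(f,u,v,fish);return (o+d*(z-o[2])/d[2]).round(1)
def proj(f,p):
    T=np.array(f['world_to_cam']);c=T[:3,:3]@np.array(p)+T[:3,3];K=f['mtx']
    return (K[0,2]+K[0,0]*c[0]/-c[2],K[1,2]+K[1,1]*-c[1]/-c[2])
E
python3 - <<'E'
from h import *
for n in('top','scene'):
    f=grab(n,n+'1');print(n,f['mtx'].tolist() if hasattr(f['mtx'],'tolist') else f['mtx'],ray(f,320,200))
print(r.sense())
E
```

```text
top [[483.55465094480076, 0.0, 319.29286476867327], [0.0, 483.55465094480076, 206.81371724323907], [0.0, 0.0, 1.0]] (array([ 438.28709386,   11.19739784, 1187.40228589]), array([ 0.1002627 ,  0.01033894, -0.99500814]))
scene [[505.27810474635095, 0.0, 322.91574811197916], [0.0, 505.27810474635095, 196.80560125813471], [0.0, 0.0, 1.0]] (array([1438.74245242,  449.95302217,  710.46399923]), array([-0.761994  , -0.36787039, -0.53301951]))
{'clock': 0.1, 'qpos': array([ 1.17959790e+00,  3.53575021e-01,  1.63405954e+00, -1.94211704e-05,
        1.15521244e+00, -2.41279943e-03]), 'qvel': array([ 0.00158265, -0.00044049, -0.00011387,  0.00051025,  0.00043736,
       -0.00019567]), 'joint_efforts': array([ 1.07047916e-03, -6.06354976e+01, -3.42817104e+01,  2.29544585e-04,
        3.84654137e-03,  3.44567707e-05]), 'eef_pos': array([236.76415993, 577.95219061, 230.63927105]), 'tcp_rot': array([-3.14033826e+00,  1.47316640e-05,  2.75281488e+00]), 'contact_force': array([ 1.07150703, -0.30468768,  0.03211485]), 'wrist_torque': array([ 0.05127528, -0.00560952, -0.04098057]), 'grasp_force': 0.0, 'opening': 0.9948553473716799}
```

View pics/top1.png

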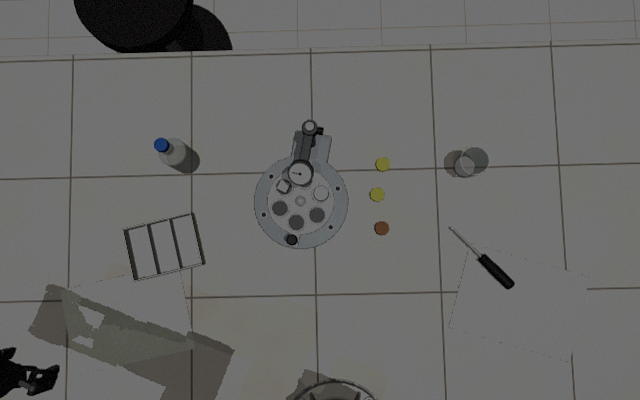

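View pics/scene1.png

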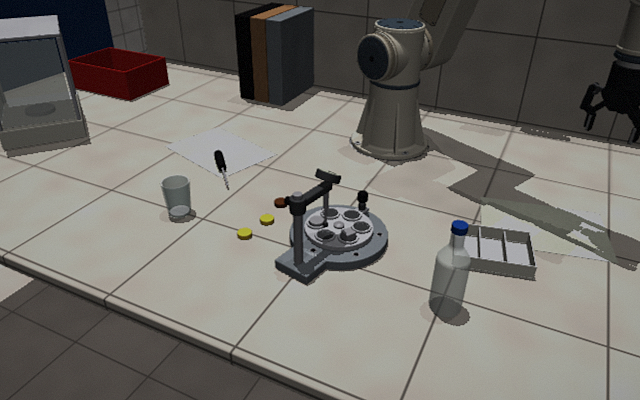

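The top view shows the wheel at (300,201), knob (292,240) and gauge (300,172). The round-piece candidates are the light disc in the nest at (321,193), yellow discs at (382,164) and (377,195), and a brown disc at (382,228). Only the steel disc at (321,193) fits, because it is grey and sits in a nest next to the gauge; the square piece is in the nest at (284,186). I'll confirm this with a crop and measure.

Run:
```python
from h import *
f=grab('top');im=f['image']
c=cv2.resize(im[110:260,240:400],None,fx=5,fy=4*1.25/1.25,interpolation=cv2.INTER_CUBIC)
c=cv2.resize(im[115:260,240:400],None,fx=4,fy=4,interpolation=cv2.INTER_CUBIC)
cv2.imwrite('pics/crop1.png',cv2.convertScaleAbs(cv2.cvtColor(c,cv2.COLOR_RGB2BGR),alpha=1.8))
g=im.max(2)
m=(g<45).astype(np.uint8);m[:228]=0;m[255:]=0;m[:,:275]=0;m[:,310:]=0
n,l,s,ce=cv2.connectedComponentsWithStats(m)
for i in range(1,n):print(s[i],ce[i],onz(f,*ce[i],84))
# index holes
m=(g<70).astype(np.uint8);m[:150]=0;m[255:]=0;m[:,:250]=0;m[:,352:]=0
n,l,s,ce=cv2.connectedComponentsWithStats(m)
for i in range(1,n):
    if s[i][4]>4:print('dark',s[i],ce[i].round(1),onz(f,*ce[i],24))
```

```text
[286 235  11  10  92] [291.26086957 239.34782609] [461.1  90.3  84. ]
dark [277 150  37  45 451] [298.8 167.6] [636.1  73.   24. ]
dark [296 173   5   2   7] [298.4 173.3] [622.1  74.1  24. ]
dark [269 175   4   4  12] [270.7 176.2] [616.6 141.8  24. ]
dark [276 181   4   6  10] [277.6 183.5] [598.4 125.2  24. ]
dark [336 187   4   4  12] [337.3 188.2] [583.  -19.4  24. ]
dark [272 201  15  15 170] [279.4 207.9] [538.8 122.   24. ]
dark [310 208  15  15 169] [316.6 214.7] [520.2  32.4  24. ]
dark [262 213   4   4  13] [263.4 214.4] [524.1 160.9  24. ]
dark [289 215  15  15 175] [295.9 222. ] [503.7  82.6  24. ]
dark [329 225   4   4  13] [330.4 226.6] [ 4.905e+02 -1.000e-01  2.400e+01]
dark [284 233  14  12 119] [290.7 238.9] [463.3  96.1  24. ]
```

View pics/crop1.png

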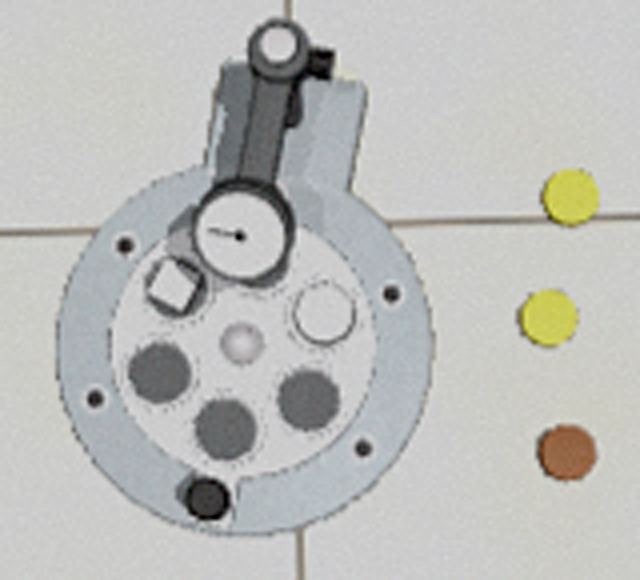

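The crop confirms it: the steel round piece is at crop (324,312), clockwise of the gauge, and the square is at (174,287). The holes give an axis at (553.5,70.8), radius 95 and yaw −11.7°. The knob is measured at (461,90), against (460.5,90.1) predicted. So the wheel turns +60° (anticlockwise), and the pin goes to the hole at (490,0).

Emit:
arm_command(deltas=[{"tx":-20,"ty":-18},{"tx":-40,"ty":-37},{"tx":-40,"ty":-37},{"tx":-40,"ty":-37},{"tx":-40,"ty":-37},{"tx":-40,"ty":-37},{"tx":-40,"ty":-37},{"tx":-40,"ty":-37}])

```text
schema error: expected keys hand, tx, ty, tz, wx, wy, wz
```

Emit:
arm_command(deltas=[{"tx":-40,"ty":-37,"tz":15},{"tx":-30,"ty":-28,"tz":15},{"tx":-15,"ty":-14,"tz":10},{"tx":-7,"ty":-10},{"wz":-0.09},{"wz":-0.094},{"tx":0},{"tx":0}])

```text
schema error: expected keys hand, tx, ty, tz, wx, wy, wz
```

Run:
```python
from h import *
f=grab('wrist','wrist1');s=r.sense()
print(s['clock'],s['eef_pos'],s['tcp_rot'],s['qpos'],s['contact_force'],f['mtx'][0],f['mtx'][1])
g=f['image'].max(2)
m=(g<40).astype(np.uint8)
n,l,st,ce=cv2.connectedComponentsWithStats(m)
for i in range(1,n):
    if st[i][4]>150:print(st[i],ce[i],onz(f,*ce[i],84,True))
```

```text
0.2 [236.81319559 578.09446291 230.83793633] [-3.14072836e+00 -1.93647336e-05  2.75279791e+00] [ 1.17959294e+00  3.53419305e-01  1.63382262e+00  1.88908600e-05
  1.15521507e+00 -2.41628571e-03] [ 0.27672341 -0.84758849  0.50771115] [309.70691629   0.         321.88189481] [  0.         309.70691629 204.42212741]
[ 524   81   64  199 3122] [559.95003203 169.02786675] [316.4 849.7  84. ]
[   76   261   493   139 31791] [321.60425907 354.56821113] [438.6 494.4  84. ]
[ 15 345  27  23 213] [ 27.69014085 355.45539906] [ 331.9 -191.5   84. ]
```

View pics/wrist1.png

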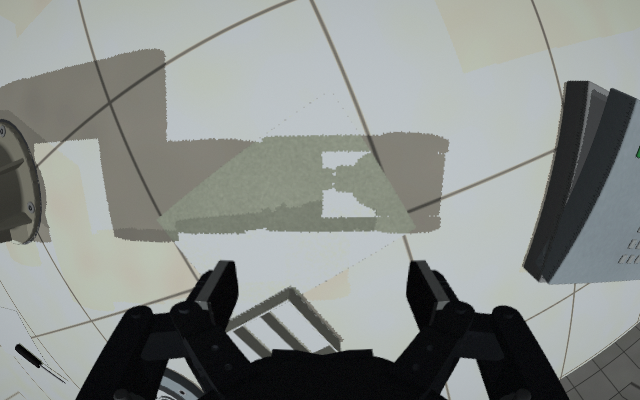

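That picture is still the start pose, with fingers at (215,290) and (430,290); the move was refused because every key must be given.

Emit:
arm_command(deltas=[{"hand":85,"tx":-20,"ty":-18,"tz":0,"wx":0,"wy":0,"wz":0},{"hand":85,"tx":-40,"ty":-37,"tz":0,"wx":0,"wy":0,"wz":0},{"hand":85,"tx":-40,"ty":-37,"tz":0,"wx":0,"wy":0,"wz":0},{"hand":85,"tx":-40,"ty":-37,"tz":0,"wx":0,"wy":0,"wz":0},{"hand":85,"tx":-40,"ty":-37,"tz":0,"wx":0,"wy":0,"wz":0},{"hand":85,"tx":-40,"ty":-37,"tz":0,"wx":0,"wy":0,"wz":0},{"hand":85,"tx":-40,"ty":-37,"tz":0,"wx":0,"wy":0,"wz":0},{"hand":85,"tx":-40,"ty":-37,"tz":0,"wx":0,"wy":0,"wz":0}])

```text
clock: 1.2
eef_pos: [410.0, 206.7, 231.4]
tcp_rot: [3.141, 0.0, 2.753]
contact_force: [0.2, 0.6, 0.1]
opening: 0.997
grasp_force: 0.0
```

Emit:
arm_command(deltas=[{"hand":85,"tx":-40,"ty":-37,"tz":15,"wx":0,"wy":0,"wz":0},{"hand":85,"tx":-30,"ty":-28,"tz":15,"wx":0,"wy":0,"wz":0},{"hand":85,"tx":-15,"ty":-14,"tz":10,"wx":0,"wy":0,"wz":0},{"hand":85,"tx":-7,"ty":-10,"tz":0,"wx":0,"wy":0,"wz":0},{"hand":85,"tx":0,"ty":0,"tz":0,"wx":0,"wy":0,"wz":-0.09},{"hand":85,"tx":0,"ty":0,"tz":0,"wx":0,"wy":0,"wz":-0.094},{"hand":85,"tx":0,"ty":0,"tz":0,"wx":0,"wy":0,"wz":0},{"hand":85,"tx":0,"ty":0,"tz":0,"wx":0,"wy":0,"wz":0}])

```text
clock: 2.2
eef_pos: [460.9, 91.4, 191.6]
tcp_rot: [3.141, 0.0, 2.935]
contact_force: [-0.1, -0.1, -0.5]
opening: 0.993
grasp_force: 0.0
```

Run:
```python
from h import *
f=grab('wrist','wrist2');s=r.sense()
print(s['clock'],s['eef_pos'],s['tcp_rot'],s['qpos'],s['contact_force'])
g=f['image'].max(2)
m=(g<40).astype(np.uint8)
n,l,st,ce=cv2.connectedComponentsWithStats(m)
for i in range(1,n):
    if st[i][4]>150:print(st[i],ce[i],onz(f,*ce[i],84,True))
```

```text
2.25 [460.88259515  91.32550955 191.50359509] [3.14146755e+00 2.29465565e-04 2.93553126e+00] [ 1.92407752e-01  1.57687387e-01  1.99580402e+00  3.14698398e-05
  9.87841218e-01 -1.17234452e+00] [-0.02887481  1.0026627   0.20843834]
[  2 178  39  43 642] [ 20.44548287 198.64485981] [ 376.8 -281.2   84. ]
[307 181  29  35 741] [320.9608637 198.5168691] [457.4  91.   84. ]
[   76   261   493   139 31608] [322.40891546 354.5194571 ] [635.1  55.2  84. ]
```

View pics/wrist2.png

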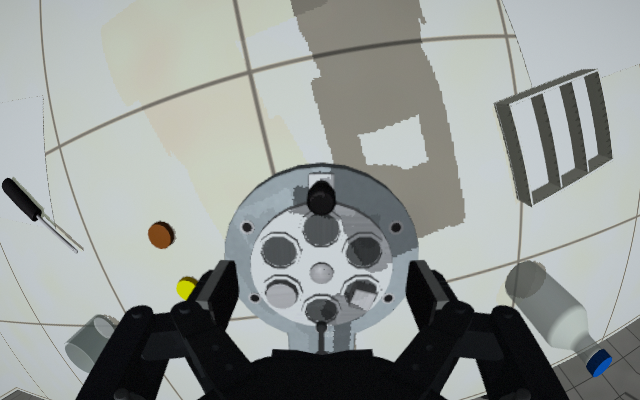

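The knob is at (321,198), centred between the fingers at (220,285) and (425,285), with nothing else nearby. I'll descend and grip.

Emit:
arm_command(deltas=[{"hand":85,"tx":0,"ty":-1,"tz":15,"wx":0,"wy":0,"wz":0},{"hand":85,"tx":0,"ty":0,"tz":30,"wx":0,"wy":0,"wz":0},{"hand":85,"tx":0,"ty":0,"tz":30,"wx":0,"wy":0,"wz":0},{"hand":85,"tx":0,"ty":0,"tz":30,"wx":0,"wy":0,"wz":0},{"hand":85,"tx":0,"ty":0,"tz":20,"wx":0,"wy":0,"wz":0},{"hand":85,"tx":0,"ty":0,"tz":10,"wx":0,"wy":0,"wz":0},{"hand":85,"tx":0,"ty":0,"tz":5,"wx":0,"wy":0,"wz":0},{"hand":85,"tx":0,"ty":0,"tz":0,"wx":0,"wy":0,"wz":0}])

```text
clock: 3.25
eef_pos: [460.8, 90.1, 51.3]
tcp_rot: [3.142, 0.0, 2.937]
contact_force: [-0.4, 0.4, 1.2]
opening: 0.994
grasp_force: 0.0
```

Emit:
arm_command(deltas=[{"hand":35,"tx":0,"ty":0,"tz":0,"wx":0,"wy":0,"wz":0},{"hand":35,"tx":0,"ty":0,"tz":0,"wx":0,"wy":0,"wz":0},{"hand":35,"tx":0,"ty":0,"tz":0,"wx":0,"wy":0,"wz":0},{"hand":35,"tx":0,"ty":0,"tz":0,"wx":0,"wy":0,"wz":0},{"hand":15,"tx":0,"ty":0,"tz":0,"wx":0,"wy":0,"wz":0},{"hand":15,"tx":0,"ty":0,"tz":0,"wx":0,"wy":0,"wz":0},{"hand":15,"tx":0,"ty":0,"tz":0,"wx":0,"wy":0,"wz":0},{"hand":15,"tx":0,"ty":0,"tz":0,"wx":0,"wy":0,"wz":0}], squeeze=40)

```text
clock: 4.25
eef_pos: [460.8, 90.2, 51.5]
tcp_rot: [3.141, 0.0, 2.937]
contact_force: [-1.5, 0.3, 4.9]
opening: 0.286
grasp_force: 38.9
```

Gripped: the opening is about 25 mm, which matches the knob. I'll lift 13 mm.

Emit:
arm_command(deltas=[{"hand":15,"tx":0,"ty":0,"tz":-2,"wx":0,"wy":0,"wz":0},{"hand":15,"tx":0,"ty":0,"tz":-3,"wx":0,"wy":0,"wz":0},{"hand":15,"tx":0,"ty":0,"tz":-3,"wx":0,"wy":0,"wz":0},{"hand":15,"tx":0,"ty":0,"tz":-3,"wx":0,"wy":0,"wz":0},{"hand":15,"tx":0,"ty":0,"tz":-2,"wx":0,"wy":0,"wz":0},{"hand":15,"tx":0,"ty":0,"tz":0,"wx":0,"wy":0,"wz":0},{"hand":15,"tx":0,"ty":0,"tz":0,"wx":0,"wy":0,"wz":0}])

```text
clock: 5.12
eef_pos: [460.7, 90.1, 64.2]
tcp_rot: [-3.142, -0.0, 2.937]
contact_force: [2.8, 1.2, -6.9]
opening: 0.288
grasp_force: 39.7
```

Run:
```python
from h import *
f=grab('scene','scene2');s=r.sense();print(s['contact_force'],s['wrist_torque'],s['opening'],s['eef_pos'])
im=f['image'][150:290,260:420]
cv2.imwrite('pics/scene2c.png',cv2.convertScaleAbs(cv2.cvtColor(cv2.resize(im,None,fx=4,fy=4,interpolation=cv2.INTER_CUBIC),cv2.COLOR_RGB2BGR),alpha=1.5))
```

```text
[ 1.58484202  1.39724607 -7.80953521] [ 0.17861034 -0.29779329  0.12097497] 0.28910674623799504 [460.67291759  90.1038069   64.22242283]
```

View pics/scene2c.png

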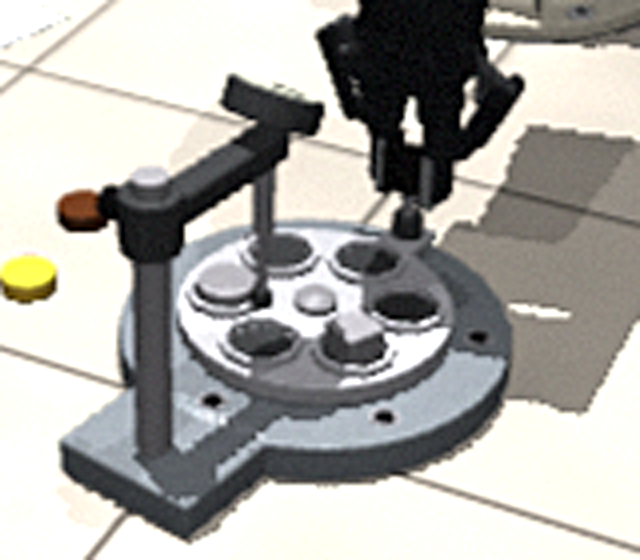

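The scene crop shows the knob held in the gripper and the pin drawn: the barrel at crop (408,222) is visible below the raised knob. The spring force of about 7 N fits a 12.7 mm lift. Next, the arc of 60° anticlockwise.

Emit:
arm_command(deltas=[{"hand":15,"tx":-0.09,"ty":-4.14,"tz":0,"wx":0,"wy":0,"wz":-0.0436},{"hand":15,"tx":-0.36,"ty":-8.28,"tz":0,"wx":0,"wy":0,"wz":-0.0873},{"hand":15,"tx":-0.36,"ty":-8.28,"tz":0,"wx":0,"wy":0,"wz":-0.0873},{"hand":15,"tx":-0.36,"ty":-8.28,"tz":0,"wx":0,"wy":0,"wz":-0.0873},{"hand":15,"tx":-0.36,"ty":-8.28,"tz":0,"wx":0,"wy":0,"wz":-0.0873},{"hand":15,"tx":-0.36,"ty":-8.28,"tz":0,"wx":0,"wy":0,"wz":-0.0873},{"hand":15,"tx":-0.09,"ty":-4.14,"tz":0,"wx":0,"wy":0,"wz":-0.0436}])

```text
clock: 6.05
eef_pos: [463.6, 40.8, 64.2]
tcp_rot: [3.141, 0.0, -2.821]
contact_force: [2.9, 2.5, -7.3]
opening: 0.289
grasp_force: 39.8
```

Emit:
arm_command(deltas=[{"hand":15,"tx":-0.09,"ty":-4.14,"tz":0,"wx":0,"wy":0,"wz":-0.0436},{"hand":15,"tx":-0.36,"ty":-8.28,"tz":0,"wx":0,"wy":0,"wz":-0.0873},{"hand":15,"tx":-0.36,"ty":-8.28,"tz":0,"wx":0,"wy":0,"wz":-0.0873},{"hand":15,"tx":-0.36,"ty":-8.28,"tz":0,"wx":0,"wy":0,"wz":-0.0873},{"hand":15,"tx":-0.36,"ty":-8.28,"tz":0,"wx":0,"wy":0,"wz":-0.0873},{"hand":15,"tx":-0.36,"ty":-8.28,"tz":0,"wx":0,"wy":0,"wz":-0.0873},{"hand":15,"tx":-0.09,"ty":-4.14,"tz":0,"wx":0,"wy":0,"wz":-0.0436},{"hand":15,"tx":0,"ty":0,"tz":0,"wx":0,"wy":0,"wz":0}])

```text
clock: 7.05
eef_pos: [490.4, -0.2, 64.1]
tcp_rot: [3.141, -0.0, -2.3]
contact_force: [2.5, 1.1, -7.5]
opening: 0.293
grasp_force: 39.8
```

At (490.4,−0.2), within 0.3 mm of the hole. I'll lower the pin gently into it.

Emit:
arm_command(deltas=[{"hand":15,"tx":0,"ty":0,"tz":2,"wx":0,"wy":0,"wz":0},{"hand":15,"tx":0,"ty":0,"tz":2,"wx":0,"wy":0,"wz":0},{"hand":15,"tx":0,"ty":0,"tz":2,"wx":0,"wy":0,"wz":0},{"hand":15,"tx":0,"ty":0,"tz":2,"wx":0,"wy":0,"wz":0},{"hand":15,"tx":0,"ty":0,"tz":2,"wx":0,"wy":0,"wz":0},{"hand":15,"tx":0,"ty":0,"tz":0,"wx":0,"wy":0,"wz":0}])

```text
clock: 7.8
eef_pos: [490.3, -0.1, 54.1]
tcp_rot: [3.141, -0.0, -2.299]
contact_force: [0.8, 0.4, -5.7]
opening: 0.285
grasp_force: 40.0
```

The spring is still pulling down at about 3 mm lift, so the pin is in the hole. I'll lower the rest and release.

Emit:
arm_command(deltas=[{"hand":15,"tx":0,"ty":0,"tz":1,"wx":0,"wy":0,"wz":0},{"hand":15,"tx":0,"ty":0,"tz":1.5,"wx":0,"wy":0,"wz":0},{"hand":15,"tx":0,"ty":0,"tz":0,"wx":0,"wy":0,"wz":0},{"hand":70,"tx":0,"ty":0,"tz":0,"wx":0,"wy":0,"wz":0},{"hand":70,"tx":0,"ty":0,"tz":0,"wx":0,"wy":0,"wz":0},{"hand":70,"tx":0,"ty":0,"tz":0,"wx":0,"wy":0,"wz":0},{"hand":70,"tx":0,"ty":0,"tz":0,"wx":0,"wy":0,"wz":0},{"hand":70,"tx":0,"ty":0,"tz":0,"wx":0,"wy":0,"wz":0}])

```text
clock: 8.8
eef_pos: [490.5, -0.1, 51.8]
tcp_rot: [-3.142, 0.0, -2.299]
contact_force: [-0.6, 0.2, 0.1]
opening: 0.822
grasp_force: 0.0
```

Emit:
arm_command(deltas=[{"hand":70,"tx":0,"ty":0,"tz":-10,"wx":0,"wy":0,"wz":0},{"hand":70,"tx":0,"ty":0,"tz":-25,"wx":0,"wy":0,"wz":0},{"hand":70,"tx":0,"ty":0,"tz":-30,"wx":0,"wy":0,"wz":0},{"hand":70,"tx":0,"ty":0,"tz":-30,"wx":0,"wy":0,"wz":0},{"hand":70,"tx":30,"ty":0,"tz":-30,"wx":0,"wy":0,"wz":0},{"hand":70,"tx":40,"ty":0,"tz":-30,"wx":0,"wy":0,"wz":0},{"hand":70,"tx":40,"ty":0,"tz":0,"wx":0,"wy":0,"wz":0},{"hand":70,"tx":0,"ty":0,"tz":0,"wx":0,"wy":0,"wz":0}])

```text
clock: 9.8
eef_pos: [415.9, -83.4, 207.8]
tcp_rot: [-3.141, 0.0, -2.301]
contact_force: [0.8, -0.1, -0.2]
opening: 0.818
grasp_force: 0.0
```

Run:
```python
from h import *
a=grab('scene');t=grab('top');s=r.sense();print(s['clock'],s['eef_pos'],s['contact_force'])
q=lambda i:cv2.resize(i,None,fx=3.5,fy=4,interpolation=cv2.INTER_CUBIC)
c=np.hstack([cv2.resize(a['image'][150:290,275:400],(400,448),interpolation=cv2.INTER_CUBIC),cv2.resize(t['image'][115:260,245:375],(400,448),interpolation=cv2.INTER_CUBIC)])
cv2.imwrite('pics/end.png',convert:=cv2.convertScaleAbs(cv2.cvtColor(c,cv2.COLOR_RGB2BGR),alpha=1.6))
print('expected knob top centre px if home: scene',proj(a,(490.2,-.1,84)),'top',proj(t,(490.2,-.1,84)),'scene if lifted 9',proj(a,(490.2,-.1,93)))
for n,f,(u0,u1,v0,v1) in(('scene',a,(325,365,165,240)),('top',t,(310,350,210,255))):
    m=np.zeros((400,640),np.uint8);m[v0:v1,u0:u1]=f['image'][v0:v1,u0:u1].max(2)<45
    k,l,st,ce=cv2.connectedComponentsWithStats(m)
    for i in range(1,k):
        if st[i][4]>20:print(n,st[i],ce[i])
```

```text
9.9 [417.54738921 -82.32045909 207.39260237] [ 0.38806724 -0.86380186  0.52915341]
expected knob top centre px if home: scene (np.float64(323.08007845402295), np.float64(187.83368380949216)) top (np.float64(330.60369688076463), np.float64(225.580898432167)) scene if lifted 9 (np.float64(323.13034963277994), np.float64(184.6264701337527))
scene [325 173  16  35 206] [330.10679612 182.5776699 ]
scene [325 210  13   6  44] [331.68181818 211.95454545]
scene [354 223   7   7  21] [356.0952381  226.14285714]
top [310 213  14  10  78] [315.53846154 217.94871795]
top [326 220  11  12  98] [330.64285714 225.52040816]
```

View pics/end.png

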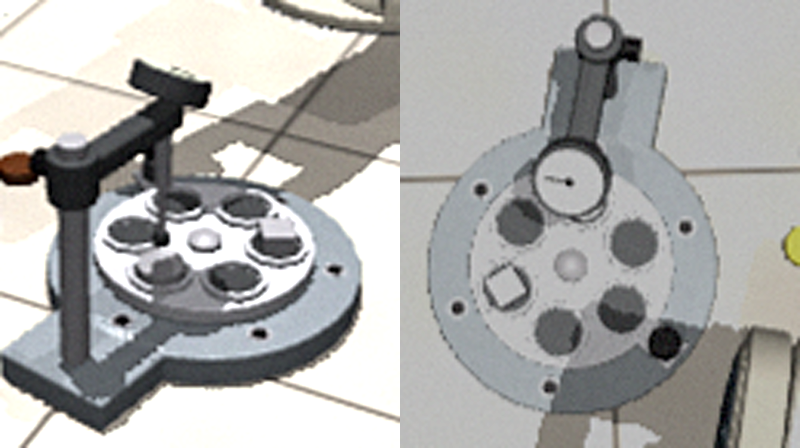

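The round piece is now under the gauge: it shows below the dial at crop (595,215), and the foot is over the nest. The knob is at top-view pixel (330.6,225.5), against (330.6,225.6) predicted. In the scene view the gauge arm hides the knob, so I'll check its height from the wrist camera.

Run:
```python
from h import *
f=grab('wrist');T=np.array(f['world_to_cam']);K=f['mtx']
def pf(p):
    c=T[:3,:3]@np.array(p)+T[:3,3];x,y,z=c[0],-c[1],-c[2];h=np.hypot(x,y);t=np.arctan2(h,z);return K[0,2]+K[0,0]*t*x/h,K[1,2]+K[1,1]*t*y/h
print([np.round(pf((490.2,-.1,z)),1) for z in(59,84,93)])
u,v=map(int,pf((490.2,-.1,72)));u0=max(u-60,0);v0=max(v-60,0)
c=f['image'][v0:v0+120,u0:u0+120];print(u0,v0)
cv2.imwrite('pics/w3.png',cv2.cvtColor(cv2.resize(c,None,fx=5,fy=5,interpolation=cv2.INTER_CUBIC),cv2.COLOR_RGB2BGR))
```

```text
[array([322.8, 285.4]), array([322.9, 298.4]), array([322.9, 303.5])]
262 231
```

View pics/w3.png

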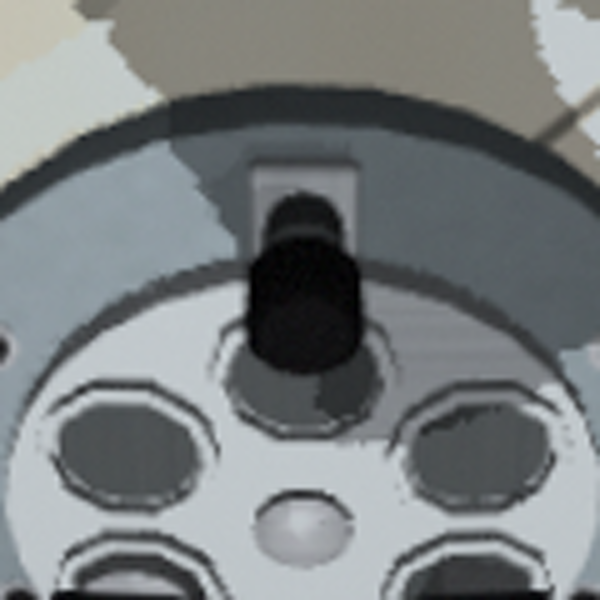

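The knob spans rows 278 to 306, as predicted for home; a lifted pin would end near row 311. The pin is home and the lug sits squarely over the hole.

```bash
python3 -c "
from rig import r
print(r.sign_off())"
```

```text
the job is handed in; nothing more can be done
None
```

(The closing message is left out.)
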